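# Latch the drying rack's gate open and draw out the ware board

### The job

Get the two fresh pots ready to be worked on: lift the red-knobbed bar over its yellow catch, swing the spring-loaded gate wide open until it meets the rubber stop of the hold-back bracket, and let the bar drop behind the bracket's yellow tooth so that the gate stays open by itself. Then draw the ware board fully out to its end stop by its wooden post, with both pots left standing on it, and let go. Do not disturb the other pottery and the cup on the table.

Things in the scene. Friction and masses are not known exactly. Their poses are not given: they have to be found in the camera images.
- rack: Open-topped plywood drying rack, fixed to the table, 310 x 250 x 152 mm high; origin at table height under the middle of its floor. The gateway looks along its -x axis (roughly towards the robot); its y axis points to the hinge side (the robot's left). Sides 97 mm high, inner width 216 mm.
- shut_tooth (a point): Middle of the top of the yellow upright tooth (26 mm wide, 8 mm thick, 125 mm high) on the rack's right front post: the shut-catch. It stands 225 mm from the hinge axis, 4 mm outside (on the robot's side of) the latch bar.
- gate (a joint): Opening angle of the green barred gate, rad. 0 is shut: the gate runs from the hinge along the rack's -y. It grows as the free edge swings out towards the rack's -x (clockwise from above), at most 2.2. A hinge spring pulls it shut: 0.2 Nm at 0, about 0.37 Nm at 1.7. Let go unlatched, it swings shut.
- gate_hinge (a point): Point on the gate's vertical hinge axis at 120 mm height, 150 mm to the -x and 115 mm to the +y of the rack's origin. The gate's mid-plane passes through this axis.
- gate_edge (a point): Top of the gate's free edge, 200 mm from the hinge axis, 135 mm high (panel 190 mm wide, 12 mm thick). In its path on the hinge side stands a hold-back bracket that no pose reports: somewhere between 1.58 and 1.92 rad the gate's outer face meets the bracket's firm black rubber stop (175 mm from the hinge axis, 40 to 70 mm high), to be found by feel or sight.
- bar_tip (a point): Tip of the steel latch bar, 240 mm from the hinge axis. The hold-back bracket too has a yellow tooth like the catch's (125 mm high, 225 mm from the hinge axis). Lift the bar over it on the way in: with the gate pressed on the rubber stop the bar is 7 mm past the tooth and drops behind it; dropped sooner it lies on the tooth or misses it. Bracket post: 90 mm high, 264 mm from the axis.
- bar (a joint): Lift angle of the latch bar about its pivot on the gate, rad: 0 is down (level, on its own rest, latched or not), grows as the tip rises, at most 0.6. It falls by its own weight (180 g). The tip clears the top of either tooth above about 0.1.
- knob (a point): Centre of the red ball knob (26 mm) on a 9 mm stem above the bar; 165 mm high with the bar down. The bar (205 x 18 x 8 mm, middle line 120 mm high) lies 18 mm outside the gate's mid-plane; its pivot is 55 mm from the hinge axis. The knob is 110 mm beyond the pivot and 45 mm above it, and turns with the bar about the pivot (level axis, square to the gate).
- board (a joint): How far the wooden ware board (230 x 170 x 15 mm, top at 75 mm height) is drawn out along the rack's -x, m: 0 is home, 0.12 its end stop. It slides stiffly (about 2 N), stays where it is left, and cannot come out while the gate is shut.
- pull (a point): Point on the axis of the upright wooden post, 20 mm in diameter and 50 mm tall, near the front edge of the ware board, 30 mm above the board (105 mm above the table; post top 125 mm). It stands about 40 mm behind the shut gate and is pulled along the rack's -x.
- pot_a: Pale clay cup-shaped pot, 66 mm wide, 45 mm high, 100 to 200 g, loose on the ware board, origin in the middle of its underside.
- pot_b: Darker clay pot of the same size, likewise loose on the ware board.
- clay_lump: Lump of dark clay, 42 mm wide, 34 mm high, on the table in front of the gateway; leave alone.
- pinch_bowl: Clay pinch bowl, 84 mm wide, 35 mm high, on the table near the rack's right front; leave alone.
- coil_basket: Pale clay coil basket, 90 mm wide, 50 mm high, on the robot's right; leave alone.
- cup: White plastic cup, 68 mm wide, 85 mm high, on the robot's left; leave alone.
- painted_pot: Small blue-glazed pot, 68 mm wide, 48 mm high, on the robot's left; leave alone.
Things that resemble listed ones, but are neither listed nor needed, are in the scene too. Leave any green or pink look-alike of the pot_a alone.

How it is judged:
By the outcome, as a careful person would: the job done as asked, in the order asked, and still so for the second after the job is handed in, with the robot touching nothing.
It also fails if it takes over 53 s, if anything falls off the work surface, if the arm or the gripper's body presses on something with over 40 N, if the wrist force passes 120 N, or if a joint passes its speed limit or range.

### The arm

A 7-joint arm with a two-finger parallel gripper is mounted at the origin on the work surface. World frame = base frame: x ahead of the robot, y to its left, z up, the work surface at z = 0. Lengths are in m, angles in rad, forces in N, time in s.
With the tool pointing down it reaches from about 0.425 to 0.925 m from the base axis. Payload 6.8 kg.
Tool frame: the origin (TCP) lies midway between the tips of the shut fingers; the grasp point (between the pads) lies 19 mm behind it; z points along the fingers, y is the direction in which the jaws open and shut (so a half turn about z gives the same grasp; the last joint's range is limited). The gripper opens to 85 mm and grips with 20 to 120 N. Pads are 22 mm wide; open, the fingers measure 114 mm over their backs; the gripper's body (76 mm by 85 mm) begins 54 mm behind the grasp point. The pads swing forward as they close: fully open they stand 13 mm farther back than shut.
Start: joints at [-1.243, 0.477, 0.022, 1.555, -0.011, 1.109, -0.083], TCP at [0.285, 0.612, 0.231] pointing down, gripper open.
Joint ranges: [-2.96, 2.96], [-0.34, 2.1], [-1.41, 1.46], [0.24, 2.44], [-1.37, 4.51], [0.17, 1.92], [-2.96, 2.96]. Speed limits (rad/s): [2.39, 2.39, 3.14, 3.14, 3.14, 3.14, 3.14].

### API

Orientations are given as a unit quaternion [w, x, y, z].
In Python, from station import readout, eyes, ticket gives the robot as it stands. The module is installed in compiled form; this text tells all that it offers.
- The arm moves only by the shell command python3 -m crank 'ROWS' [FORCE]. ROWS is JSON, a list of rows, each an object of numbers: "jaw": the opening in per cent of the stroke, from 0 (shut) to 100 (fully open); "x", "y", "z": the shift along the tool's x, y, z in mm; "ax", "ay", "az": the turn, a rotation vector about the tool's x, y, z in degrees. In form: [{"jaw": .., "x": .., "y": .., "z": .., "ax": .., "ay": .., "az": ..}, ...]. A call has 1 to 12 rows; each row shifts and turns the commanded pose from where the row before left it, along the tool's axes as they then stand; what a row does not reach is not made up. A row lasts 1/8 s, in which the tool goes at most 62.5 mm and 10.7 degrees, less where a joint would pass 70% of its speed; a pose out of reach is approached as far as the arm can. A call with a gripper value outside its range is refused whole. The fingers move at their own pace and stop on an object; FORCE is the grip in N (left out, the last holds). Time passes only in rows, so rows that do not move let the fingers close. It gives the time, the measured TCP pose, the force and the opening at its end, in the units of the state.
- readout.get_obs(): the state, without advancing time (a new reading comes with each control period).
- eyes.read_camera(name): name is "scene" or "top" or "wrist"; returns (picture, depth): 420x560x3 uint8, red, green, blue; 420x560 float32, m along the optical axis (not along the pixel's ray), 0 where there is no reading.
- eyes.calibration(name): a dict with "fx", "fy", "cx", "cy" (pixels), "R" (3x3) and "t" (3): a world point X has camera coordinates R X + t. Camera axes: x right, y down, z forward; pixel columns grow to the right and rows downward; lengths in m; the calibration is good to about 2 mm. The wrist camera is an equidistant fisheye: a pixel r from the principal point sees the ray r / f radians off the axis. A picture is of the moment at which its call begins: read the wrist's pose just before it. calibration takes no time and is no camera call; for the wrist camera it gives the pose at the moment of the call.
- ticket.hand_in(): hands the job in, once; it reports no verdict.
The state is a dict: "t": time; "q": joint angles; "joint_vel": joint speeds; "joint_torque": joint torques, N m; "eef_pos": TCP position; "tool_rot": TCP orientation; "contact_force": force on the tool from outside, world axes, zero at the start; "torque": the same for the moment, N m; "gripper_width": opening from 0.0 (shut) to 1.0 (fully open).
Only numpy, scipy, OpenCV 4.12 (cv2) and the standard library are available. Lean on these libraries where they do the work, as an engineer would, in place of code of your own. Each camera call takes 0.05 s, during which the arm holds its last target. There are 200 camera calls.

## Working session

There is one attempt and no reset: what is moved stays moved. The work goes in short steps, Python scripts to look and compute and a shell command to move; the robot and the scene stay as the last step left them, time stands still between calls to the robot, and variables do not carry over. Pictures are saved under pics/ and viewed, about 8 in all and at most 12, crops included, and the job is handed in when it is done.

```bash
mkdir -p pics; cat > h.py <<'E'
from station import readout, eyes, ticket
import numpy as np, cv2
def shot(n,f,crop=None,s=1):
    p,d=eyes.read_camera(n); np.save(f'pics/{f}.npy',d); cv2.imwrite(f'pics/{f}_full.png',p[:,:,::-1])
    q=p if crop is None else p[crop[1]:crop[3],crop[0]:crop[2]]
    cv2.imwrite(f'pics/{f}.png',cv2.resize(q[:,:,::-1],None,fx=s,fy=s,interpolation=cv2.INTER_CUBIC)); return p,d
def w(n,u,v,d):
    c=eyes.calibration(n); z=d[int(v),int(u)]
    return np.array(c['R']).T@(np.array([(u-c['cx'])/c['fx']*z,(v-c['cy'])/c['fy']*z,z])-np.array(c['t']))
def px(n,X):
    c=eyes.calibration(n); a=np.array(c['R'])@np.array(X)+np.array(c['t']); return a[0]/a[2]*c['fx']+c['cx'],a[1]/a[2]*c['fy']+c['cy']
E
python3 - <<'E'
from h import *
shot('top','top1'); shot('scene','scene1')
for n in('top','scene'):
    c=eyes.calibration(n); print(n,-np.array(c['R']).T@c['t'],c['fx'],np.round(c['R'],2).tolist())
print(readout.get_obs())
E
```

```text
top [0.49005634 0.01079554 1.62711456] 479.6700583385982 [[0.03, -1.0, -0.0], [-1.0, -0.03, -0.07], [0.07, 0.0, -1.0]]
scene [0.92609934 0.67601118 1.26472061] 446.6339007265205 [[-0.9, 0.44, 0.0], [0.36, 0.75, -0.55], [-0.24, -0.49, -0.84]]
{'t': 0.1, 'q': array([-1.24309354,  0.47775042,  0.02234807,  1.55634443, -0.01150973,
        1.10929308, -0.08313948]), 'joint_vel': array([-0.00109832, -0.00268363, -0.00028656, -0.00271366, -0.00098823,
        0.00088438,  0.00067494]), 'joint_torque': array([ 4.98028414e-03, -5.97753024e+01,  1.61396150e+00, -2.81949162e+01,
        1.29245516e-02,  4.91947125e-03, -3.98161035e-05]), 'eef_pos': array([0.28472965, 0.61142299, 0.23040436]), 'tool_rot': array([-1.23116440e-04,  2.16194970e-01,  9.76349855e-01, -8.24409249e-04]), 'contact_force': array([-0.22689998, -0.18315039, -0.0583084 ]), 'torque': array([0.00123267, 0.00971471, 0.03278032]), 'gripper_width': 0.9978142724678544}
```

View pics/top1.png

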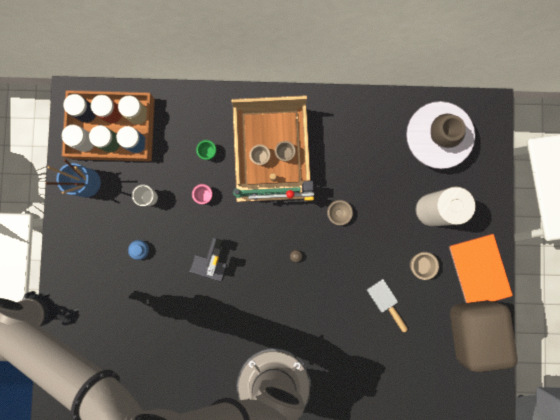

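View pics/scene1.png

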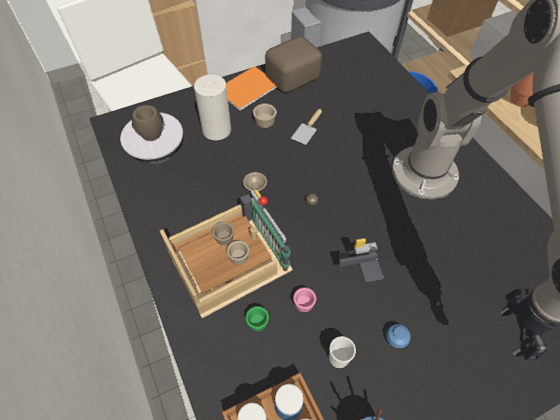

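Top view: rack at (272,150), gate along row ~192 with the hinge at (238,192), red knob at (290,194), bracket at (212,262). Lump is at (296,256), and the green and pink look-alikes at (206,150) and (202,195).

```bash
python3 - <<'E'
from h import *
p=cv2.imread('pics/top1_full.png'); cv2.imwrite('pics/crop1.png',cv2.resize(p[85:285,180:350],None,fx=3,fy=3,interpolation=cv2.INTER_CUBIC)) 
d=np.load('pics/top1.npy')
for n,u,v in [('knob',290,194),('pull?',273,177),('hingepost',238,192),('toothR',308,198),('potA',260,155),('potB',285,151),('brk yellow',213,266),('brk',208,265),('lump',296,256),('pink',202,195),('bowl',340,212),('cup',144,196),('painted',139,250)]:
    print(n,np.round(w('top',u,v,d),3))
E
```

```text
knob [ 0.622 -0.032  0.184]
pull? [0.679 0.021 0.128]
hingepost [0.628 0.128 0.142]
toothR [ 0.617 -0.091  0.122]
potA [0.756 0.065 0.082]
potB [ 0.771 -0.016  0.083]
brk yellow [0.393 0.205 0.086]
brk [0.394 0.225 0.055]
lump [ 0.431 -0.062  0.037]
pink [0.626 0.26  0.012]
bowl [ 0.581 -0.208  0.011]
cup [0.618 0.456 0.009]
painted [0.437 0.452 0.054]
```

View pics/crop1.png

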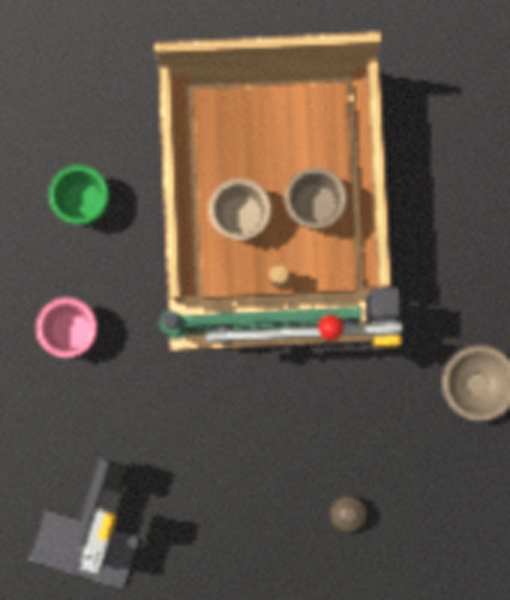

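```bash
cat >> h.py <<'E'
def ray(n,u,v,z):
    c=eyes.calibration(n); R=np.array(c['R']); o=-R.T@c['t']; d=R.T@np.array([(u-c['cx'])/c['fx'],(v-c['cy'])/c['fy'],1]); return o+d*(z-o[2])/d[2]
E
python3 - <<'E'
from h import *
for n in('top','scene'):
    p=cv2.imread(f'pics/{n}1_full.png'); h=cv2.cvtColor(p,cv2.COLOR_BGR2HSV)
    for nm,m in (('red',((h[...,0]<5)|(h[...,0]>174))&(h[...,1]>170)&(h[...,2]>110)),('yel',(h[...,0]>19)&(h[...,0]<30)&(h[...,1]>150)&(h[...,2]>120))):
        k,_,s,c=cv2.connectedComponentsWithStats(m.astype(np.uint8))
        for i in range(1,k):
            if s[i][4]>8: print(n,nm,s[i],np.round(c[i],1),np.round(ray(n,*c[i],.165 if nm=='red' else .125),4))
for n,u,v,z in [('top',237.3,192.3,.14),('top',272.7,176.3,.125)]: print(np.round(ray(n,u,v,z),4))
p=cv2.imread('pics/scene1_full.png'); a=cv2.resize(p[185:285,235:395],None,fx=5,fy=5,interpolation=cv2.INTER_CUBIC); cv2.imwrite('pics/crop2.png',a)
E
```

```text
top red [286 190   8   8  46] [289.7 193.7] [ 0.6245 -0.0321  0.165 ]
top yel [304 197  10   4  33] [308.7 198.3] [ 0.6153 -0.0931  0.125 ]
top yel [214 256   4   9  25] [215.6 259.8] [0.4152 0.1924 0.125 ]
scene red [260 197   7   8  40] [262.9 200.3] [ 0.6238 -0.0321  0.165 ]
scene yel [255 191   6   7  22] [257.5 193.7] [ 0.6174 -0.0883  0.125 ]
scene yel [355 239  11   8  62] [359.8 242.2] [0.4202 0.2013 0.125 ]
[0.6268 0.1304 0.14  ]
[0.6818 0.0218 0.125 ]
```

View pics/crop2.png

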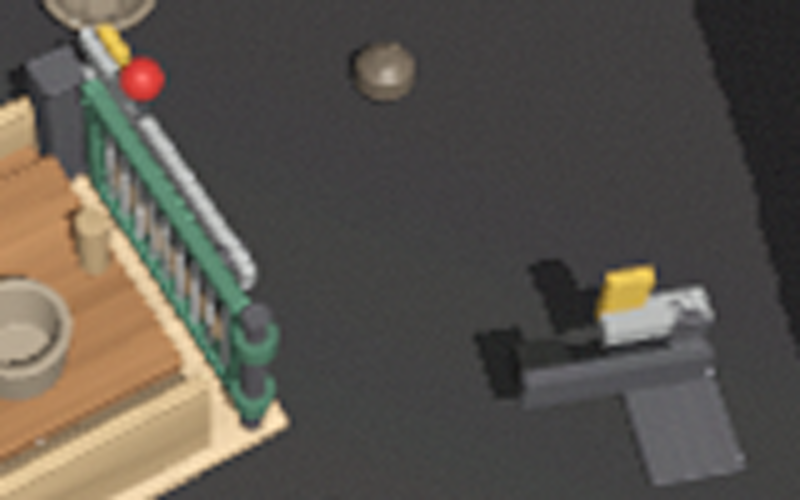

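```bash
python3 - <<'E'
from h import *
for z in (.13,.14,.15,.16): print(z,np.round(ray('top',237.3,192.0,z),4),np.round(ray('scene',286.4,247.5,z),4))
# bar line & gate rail lines from colour in top
p=cv2.imread('pics/top1_full.png'); h=cv2.cvtColor(p,cv2.COLOR_BGR2HSV)
g=(h[...,0]>65)&(h[...,0]<95)&(h[...,1]>90)&(h[...,2]>50)
b=(h[...,1]<40)&(h[...,2]>120)
def fit(n,m,u0,u1,v0,v1,z):
    v,u=np.nonzero(m[v0:v1,u0:u1]); P=np.array([ray(n,a+u0,c+v0,z)[:2] for a,c in zip(u,v)]); k=np.polyfit(P[:,1],P[:,0],1); print(len(P),'dx/dy',k[0],'x at y=-.03',np.polyval(k,-.03), 'y range',P[:,1].min(),P[:,1].max())
fit('top',g,244,300,180,200,.135); fit('top',b,248,315,188,202,.124)
# wood side-wall tops: left, right edges (outer) rows 110..175
w_=(h[...,0]>10)&(h[...,0]<28)&(h[...,1]>40)&(h[...,2]>150)
for nm,a,c in(('L',228,242),('R',298,314)):
    E=[]
    for v in range(108,180):
        us=np.nonzero(w_[v,a:c])[0]
        if len(us): E.append(ray('top',a+us.mean(),v,.097)[:2])
    E=np.array(E); k=np.polyfit(E[:,0],E[:,1],1); print(nm,len(E),'dy/dx',k[0],'y at x=.7',np.polyval(k,.7))
E
```

```text
0.13 [0.6286 0.1313 0.13  ] [0.6232 0.126  0.13  ]
0.14 [0.6277 0.1305 0.14  ] [0.6259 0.1308 0.14  ]
0.15 [0.6268 0.1297 0.15  ] [0.6285 0.1357 0.15  ]
0.16 [0.6258 0.1289 0.16  ] [0.6312 0.1405 0.16  ]
120 dx/dy -0.07599060675535566 x at y=-.03 0.6391181617257654 y range -0.05852137878363878 0.11004091361756926
167 dx/dy -0.07861912831228907 x at y=-.03 0.6251182366668315 y range -0.10650110973345951 0.09769387427789167
L 72 dy/dx 0.07515853360106624 y at x=.7 0.13784593718603919
R 72 dy/dx 0.0753701956183294 y at x=.7 -0.08277292835997807
```

Red-knob ball is at (0.624,-0.032,0.165) in both views. Rack yaw is 0.076 rad, hinge ≈(0.629,0.132), and the bracket puts the gate stop at about 1.87 rad. Moving above the knob.

```bash
python3 -m crank '[{"x":-48,"y":-37,"jaw":100},{"x":-48,"y":-37},{"x":-48,"y":-37},{"x":-48,"y":-37},{"x":-48,"y":-37},{"x":-48,"y":-37},{"x":-48,"y":-37},{"x":-48,"y":-37},{"x":-48,"y":-37},{"x":-48,"y":-37},{"x":-48,"y":-37},{"x":-48,"y":-37}]' 60
python3 -m crank '[{"az":10.1},{"az":10.1},{"az":10.1},{"az":10.1},{"az":10.1},{"az":10.1},{}]'
cat >> h.py <<'E'
def st():
    from scipy.spatial.transform import Rotation as Ro
    o=readout.get_obs(); q=o['tool_rot']; M=Ro.from_quat([q[1],q[2],q[3],q[0]]).as_matrix()
    print('t',round(o['t'],2),'p',np.round(o['eef_pos'],4),'F',np.round(o['contact_force'],1),'w',round(o['gripper_width'],3),'q7',round(o['q'][6],2),'x',np.round(M[:,0],3),'y',np.round(M[:,1],3)); return o['eef_pos'],M
def to(X):
    p,M=st(); print('tool mm',np.round(M.T@(np.array(X)-p)*1000,1))
E
python3 - <<'E'
from h import *
to([.624,-.032,.146]); shot('wrist','w1')
E
```

```text
t 0.1 p [0.2847 0.6114 0.2304] F [-0.2 -0.2 -0.1] w 0.998 q7 -0.08 x [-0.907  0.422 -0.   ] y [ 0.422  0.907 -0.002]
tool mm [-579.2 -439.9   85.2]schema error: expected keys jaw, x, y, z, ax, ay, az
schema error: expected keys jaw, x, y, z, ax, ay, az
```

View pics/w1.png

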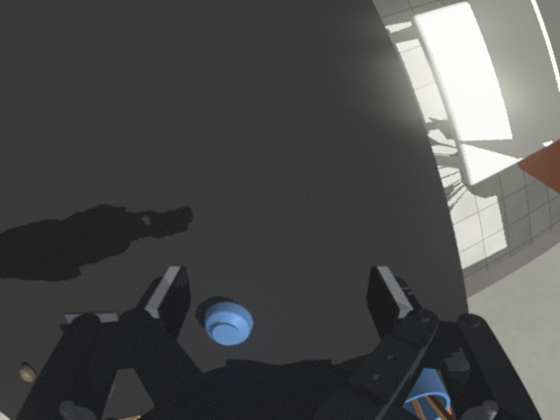

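The refused rows needed all seven keys, so the arm did not move. The wrist picture just shows the start view (blue pot at (228,322)). Retyping the rows in full.

```bash
python3 -m crank '[{"jaw":100,"x":-48,"y":-37,"z":0,"ax":0,"ay":0,"az":0},{"jaw":100,"x":-48,"y":-37,"z":0,"ax":0,"ay":0,"az":0},{"jaw":100,"x":-48,"y":-37,"z":0,"ax":0,"ay":0,"az":0},{"jaw":100,"x":-48,"y":-37,"z":0,"ax":0,"ay":0,"az":0},{"jaw":100,"x":-48,"y":-37,"z":0,"ax":0,"ay":0,"az":0},{"jaw":100,"x":-48,"y":-37,"z":0,"ax":0,"ay":0,"az":0},{"jaw":100,"x":-48,"y":-37,"z":0,"ax":0,"ay":0,"az":0},{"jaw":100,"x":-48,"y":-37,"z":0,"ax":0,"ay":0,"az":0},{"jaw":100,"x":-48,"y":-37,"z":0,"ax":0,"ay":0,"az":0},{"jaw":100,"x":-48,"y":-37,"z":0,"ax":0,"ay":0,"az":0},{"jaw":100,"x":-48,"y":-37,"z":0,"ax":0,"ay":0,"az":0},{"jaw":100,"x":-48,"y":-37,"z":0,"ax":0,"ay":0,"az":0}]' 60
python3 -m crank '[{"jaw":100,"x":0,"y":0,"z":0,"ax":0,"ay":0,"az":10.1},{"jaw":100,"x":0,"y":0,"z":0,"ax":0,"ay":0,"az":10.1},{"jaw":100,"x":0,"y":0,"z":0,"ax":0,"ay":0,"az":10.1},{"jaw":100,"x":0,"y":0,"z":0,"ax":0,"ay":0,"az":10.1},{"jaw":100,"x":0,"y":0,"z":0,"ax":0,"ay":0,"az":10.1},{"jaw":100,"x":0,"y":0,"z":0,"ax":0,"ay":0,"az":10.1},{"jaw":100,"x":0,"y":0,"z":0,"ax":0,"ay":0,"az":0}]'
python3 - <<'E'
from h import *
to([.624,-.032,.146])
E
```

```text
t: 1.65
eef_pos: [0.6202, -0.0353, 0.2312]
tool_rot: [-0.0, 0.216, 0.976, 0.0]
contact_force: [-0.0, 0.8, -0.2]
gripper_width: 0.996
t: 2.52
eef_pos: [0.6195, -0.0335, 0.2309]
tool_rot: [-0.0, 0.679, 0.735, -0.0]
contact_force: [0.6, -0.3, -0.8]
gripper_width: 0.997
t 2.52 p [ 0.6195 -0.0335  0.2309] F [ 0.6 -0.3 -0.8] w 0.997 q7 0.25 x [-0.079  0.997 -0.   ] y [ 0.997  0.079 -0.001]
tool mm [ 1.2  4.7 84.9]
```

```bash
python3 -m crank '[{"jaw":100,"x":1,"y":5,"z":25,"ax":0,"ay":0,"az":0},{"jaw":100,"x":0,"y":0,"z":35,"ax":0,"ay":0,"az":0},{"jaw":100,"x":0,"y":0,"z":25,"ax":0,"ay":0,"az":0},{"jaw":10,"x":0,"y":0,"z":0,"ax":0,"ay":0,"az":0},{"jaw":10,"x":0,"y":0,"z":0,"ax":0,"ay":0,"az":0},{"jaw":10,"x":0,"y":0,"z":0,"ax":0,"ay":0,"az":0},{"jaw":10,"x":0,"y":0,"z":0,"ax":0,"ay":0,"az":0},{"jaw":10,"x":0,"y":0,"z":0,"ax":0,"ay":0,"az":0},{"jaw":10,"x":0,"y":0,"z":0,"ax":0,"ay":0,"az":0}]' 60
python3 - <<'E'
from h import *
to([.624,-.032,.146])
E
```

```text
t: 3.65
eef_pos: [0.6254, -0.0325, 0.1478]
tool_rot: [0.001, 0.679, 0.734, 0.001]
contact_force: [-1.1, -0.0, 6.9]
gripper_width: 0.272
t 3.65 p [ 0.6254 -0.0325  0.1478] F [-1.1 -0.   6.9] w 0.272 q7 0.3 x [-0.078  0.997  0.   ] y [0.997 0.078 0.002]
tool mm [ 0.6 -1.3  1.8]
```

```bash
python3 -m crank '[{"jaw":45,"x":0,"y":0,"z":0,"ax":0,"ay":0,"az":0},{"jaw":45,"x":0,"y":-1,"z":5,"ax":0,"ay":0,"az":0},{"jaw":5,"x":0,"y":0,"z":0,"ax":0,"ay":0,"az":0},{"jaw":5,"x":0,"y":0,"z":0,"ax":0,"ay":0,"az":0},{"jaw":5,"x":0,"y":0,"z":0,"ax":0,"ay":0,"az":0},{"jaw":5,"x":0,"y":0,"z":0,"ax":0,"ay":0,"az":0}]' 60
python3 - <<'E'
from h import *
st(); shot('wrist','w2',(80,150,480,420),2)
E
```

```text
t: 4.4
eef_pos: [0.6235, -0.0322, 0.1411]
tool_rot: [-0.0, 0.679, 0.734, -0.0]
contact_force: [1.5, 0.9, -1.2]
gripper_width: 0.269
t 4.4 p [ 0.6235 -0.0322  0.1411] F [ 1.5  0.9 -1.2] w 0.269 q7 0.3 x [-0.077  0.997  0.   ] y [ 0.997  0.077 -0.   ]
```

View pics/w2.png

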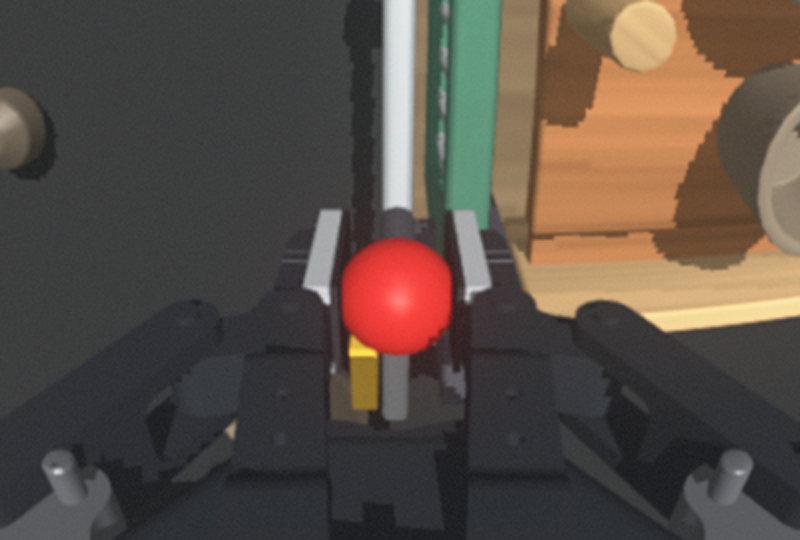

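```bash
python3 -m crank '[{"jaw":5,"x":3,"y":0,"z":-6.8,"ax":0,"ay":0,"az":0},{"jaw":5,"x":3.5,"y":0,"z":-6.6,"ax":0,"ay":0,"az":0},{"jaw":5,"x":3.8,"y":0,"z":-6.3,"ax":0,"ay":0,"az":0},{"jaw":5,"x":4.3,"y":0,"z":-6.1,"ax":0,"ay":0,"az":0},{"jaw":5,"x":0,"y":0,"z":0,"ax":0,"ay":0,"az":0}]' 60
python3 - <<'E'
from h import *
st()
# rows for the arc: knob in hinge frame: along r=.1504, outside .018 ; per step dth
r,o=150.4,18
for d in (3,6,8,9,9.5): 
    t=np.radians(d); # local frame: X=toward hinge, Y=inward ; knob at (-r,-o) from hinge; rotate az +
    # tool axes X,Y,Z(down): rotation about +Z by t of the vector
    v=np.array([-r,-o]); R=np.array([[np.cos(t),-np.sin(t)],[np.sin(t),np.cos(t)]]); print(d,np.round(R@v-v,2))
E
```

```text
t: 5.08
eef_pos: [0.6229, -0.0177, 0.1678]
tool_rot: [0.001, 0.679, 0.734, 0.0]
contact_force: [2.0, -0.3, -3.6]
gripper_width: 0.272
t 5.08 p [ 0.6229 -0.0177  0.1678] F [ 2.  -0.3 -3.6] w 0.272 q7 0.26 x [-0.078  0.997 -0.   ] y [0.997 0.078 0.001]
3 [ 1.15 -7.85]
6 [  2.71 -15.62]
8 [  3.97 -20.76]
9 [  4.67 -23.31]
9.5 [  5.03 -24.58]
```

```bash
python3 -m crank '[{"jaw":5,"x":1.1,"y":-7.8,"z":0,"ax":0,"ay":0,"az":3},{"jaw":5,"x":2.7,"y":-15.6,"z":0,"ax":0,"ay":0,"az":6},{"jaw":5,"x":2.7,"y":-15.6,"z":0,"ax":0,"ay":0,"az":6},{"jaw":5,"x":2.7,"y":-15.6,"z":0,"ax":0,"ay":0,"az":6},{"jaw":5,"x":2.7,"y":-15.6,"z":0,"ax":0,"ay":0,"az":6},{"jaw":5,"x":1.1,"y":-7.8,"z":0,"ax":0,"ay":0,"az":3}]' 60
python3 - <<'E'
from h import *
p,M=st(); H=p+M[:,0]*.1504+M[:,1]*.018; print('implied hinge',H, 'g',np.degrees(np.arctan2(-M[1,1]*1,M[0,1]))+4.4)
E
```

```text
t: 5.82
eef_pos: [0.5476, 0.0061, 0.1671]
tool_rot: [-0.0, 0.847, 0.532, 0.0]
contact_force: [3.7, 3.0, -5.3]
gripper_width: 0.268
t 5.83 p [0.5476 0.0061 0.1671] F [ 3.7  3.  -5.3] w 0.268 q7 -0.27 x [0.433 0.901 0.001] y [ 0.901 -0.433  0.   ]
implied hinge [0.62897675 0.13380776 0.16722902] g 30.083927008454616
```

```bash
python3 -m crank '[{"jaw":5,"x":1.1,"y":-7.8,"z":0,"ax":0,"ay":0,"az":3},{"jaw":5,"x":2.7,"y":-15.6,"z":0,"ax":0,"ay":0,"az":6},{"jaw":5,"x":2.7,"y":-15.6,"z":0,"ax":0,"ay":0,"az":6},{"jaw":5,"x":2.7,"y":-15.6,"z":0,"ax":0,"ay":0,"az":6},{"jaw":5,"x":2.7,"y":-15.6,"z":0,"ax":0,"ay":0,"az":6},{"jaw":5,"x":2.7,"y":-15.6,"z":0,"ax":0,"ay":0,"az":6},{"jaw":5,"x":2.7,"y":-15.6,"z":0,"ax":0,"ay":0,"az":6},{"jaw":5,"x":2.7,"y":-15.6,"z":0,"ax":0,"ay":0,"az":6},{"jaw":5,"x":2.7,"y":-15.6,"z":0,"ax":0,"ay":0,"az":6},{"jaw":5,"x":1.1,"y":-7.8,"z":0,"ax":0,"ay":0,"az":3},{"jaw":5,"x":0,"y":0,"z":0,"ax":0,"ay":0,"az":0}]' 60
python3 - <<'E'
from h import *
p,M=st(); print('F tool',M.T@readout.get_obs()['contact_force'],'g',np.degrees(np.arctan2(-M[1,1]*1,M[0,1]))+4.4)
shot('top','top2',(180,120,340,280),4)
E
```

```text
t: 7.2
eef_pos: [0.479, 0.1238, 0.1673]
tool_rot: [0.0, 0.996, 0.091, 0.001]
contact_force: [6.2, -0.9, -8.0]
gripper_width: 0.272
t 7.2 p [0.479  0.1238 0.1673] F [ 6.2 -0.9 -8. ] w 0.272 q7 -1.36 x [0.983 0.182 0.003] y [ 0.182 -0.983  0.001]
F tool [5.87513277 1.9563778  8.06312621] g 83.93592724470741
```

View pics/top2.png

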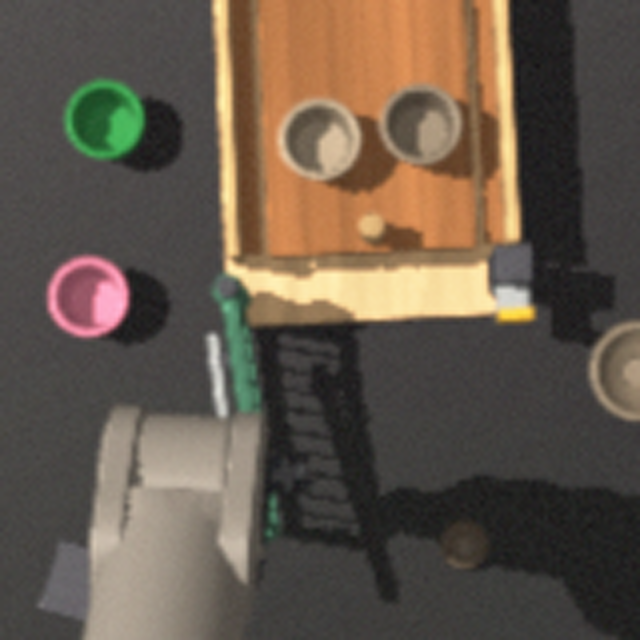

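Gate is at 84° (rail from (230,290) to (272,520)) with the bar up, and the pots are undisturbed. Now advancing gently towards the stop.

```bash
python3 -m crank '[{"jaw":5,"x":1.6,"y":-10.4,"z":0,"ax":0,"ay":0,"az":4},{"jaw":5,"x":1.6,"y":-10.4,"z":0,"ax":0,"ay":0,"az":4},{"jaw":5,"x":1.6,"y":-10.4,"z":0,"ax":0,"ay":0,"az":4},{"jaw":5,"x":0.8,"y":-5.2,"z":0,"ax":0,"ay":0,"az":2},{"jaw":5,"x":0.8,"y":-5.2,"z":0,"ax":0,"ay":0,"az":2},{"jaw":5,"x":0,"y":0,"z":0,"ax":0,"ay":0,"az":0}]' 60
cat > g.py <<'E'
from h import *
p,M=st(); H=np.array([.629,.133]); v=p[:2]-H
az=np.degrees(np.arctan2(v[1],v[0]))%360; r=np.hypot(*v)*1000
print('F tool',np.round(M.T@readout.get_obs()['contact_force'],1),'g tool',round(np.degrees(np.arctan2(-M[1,1],M[0,1]))+4.4,2),'g pos',round(-90+4.36-(az-360)-np.degrees(np.arcsin(18/r)),2),'r',r)
E
python3 g.py
```

```text
t: 8.0
eef_pos: [0.4819, 0.1651, 0.1672]
tool_rot: [0.0, 0.999, -0.049, 0.001]
contact_force: [5.3, -2.4, -7.6]
gripper_width: 0.268
t 8.0 p [0.4819 0.1651 0.1672] F [ 5.3 -2.4 -7.6] w 0.268 q7 -1.65 x [ 0.995 -0.097  0.002] y [-0.097 -0.995  0.001]
F tool [5.5 1.8 7.6] g tool 99.99 g pos 99.82 r 150.5432282220271
```

```bash
python3 -m crank '[{"jaw":5,"x":0.4,"y":-2.6,"z":0,"ax":0,"ay":0,"az":1},{"jaw":5,"x":0.4,"y":-2.6,"z":0,"ax":0,"ay":0,"az":1},{"jaw":5,"x":0.4,"y":-2.6,"z":0,"ax":0,"ay":0,"az":1},{"jaw":5,"x":0.4,"y":-2.6,"z":0,"ax":0,"ay":0,"az":1},{"jaw":5,"x":0,"y":0,"z":0,"ax":0,"ay":0,"az":0}]' 60; python3 g.py
python3 -m crank '[{"jaw":5,"x":0.4,"y":-2.6,"z":0,"ax":0,"ay":0,"az":1},{"jaw":5,"x":0.4,"y":-2.6,"z":0,"ax":0,"ay":0,"az":1},{"jaw":5,"x":0,"y":0,"z":0,"ax":0,"ay":0,"az":0}]' 60; python3 g.py
```

```text
t: 8.62
eef_pos: [0.4844, 0.1753, 0.1671]
tool_rot: [0.0, 0.996, -0.084, 0.0]
contact_force: [5.4, -2.0, -6.6]
gripper_width: 0.271
t 8.62 p [0.4844 0.1753 0.1671] F [ 5.4 -2.  -6.6] w 0.271 q7 -1.72 x [ 0.986 -0.167  0.001] y [-0.167 -0.986  0.   ]
F tool [5.6 1.1 6.6] g tool 104.01 g pos 103.81 r 150.67197704723642
t: 9.0
eef_pos: [0.4859, 0.1805, 0.1671]
tool_rot: [0.0, 0.995, -0.101, 0.0]
contact_force: [5.0, -1.7, -7.2]
gripper_width: 0.269
t 9.0 p [0.4859 0.1805 0.1671] F [ 5.  -1.7 -7.2] w 0.269 q7 -1.75 x [ 0.98  -0.201  0.   ] y [-0.201 -0.98   0.   ]
F tool [5.3 0.6 7.2] g tool 106.01 g pos 105.85 r 150.73607113376247
```

```bash
python3 -m crank '[{"jaw":5,"x":0.4,"y":-2.6,"z":0,"ax":0,"ay":0,"az":1},{"jaw":5,"x":0.2,"y":-1.3,"z":0,"ax":0,"ay":0,"az":0.5},{"jaw":5,"x":0,"y":0,"z":0,"ax":0,"ay":0,"az":0}]' 60; python3 g.py
python3 -m crank '[{"jaw":5,"x":0.2,"y":-1.3,"z":0,"ax":0,"ay":0,"az":0.5},{"jaw":5,"x":0.2,"y":-1.3,"z":0,"ax":0,"ay":0,"az":0.5},{"jaw":5,"x":0,"y":0,"z":0,"ax":0,"ay":0,"az":0}]' 60; python3 g.py
```

```text
t: 9.38
eef_pos: [0.4872, 0.1842, 0.167]
tool_rot: [0.0, 0.993, -0.114, 0.0]
contact_force: [4.3, -2.0, -6.8]
gripper_width: 0.273
t 9.38 p [0.4872 0.1842 0.167 ] F [ 4.3 -2.  -6.8] w 0.273 q7 -1.78 x [ 0.974 -0.226  0.   ] y [-0.226 -0.974  0.   ]
F tool [4.7 0.9 6.8] g tool 107.49 g pos 107.35 r 150.80045264772204
t: 9.75
eef_pos: [0.4881, 0.1866, 0.1671]
tool_rot: [0.0, 0.992, -0.123, -0.0]
contact_force: [3.9, -1.9, -6.6]
gripper_width: 0.267
t 9.75 p [0.4881 0.1866 0.1671] F [ 3.9 -1.9 -6.6] w 0.267 q7 -1.79 x [ 0.97  -0.243 -0.   ] y [-0.243 -0.97   0.   ]
F tool [4.2 0.9 6.6] g tool 108.48 g pos 108.34 r 150.79729140214323
```

```bash
python3 -m crank '[{"jaw":5,"x":0.2,"y":-1.3,"z":0,"ax":0,"ay":0,"az":0.5},{"jaw":5,"x":0.2,"y":-1.3,"z":0,"ax":0,"ay":0,"az":0.5},{"jaw":5,"x":0,"y":0,"z":0,"ax":0,"ay":0,"az":0}]' 60; python3 g.py
python3 -m crank '[{"jaw":5,"x":0.2,"y":-1.3,"z":0,"ax":0,"ay":0,"az":0.5},{"jaw":5,"x":0.2,"y":-1.3,"z":0,"ax":0,"ay":0,"az":0.5},{"jaw":5,"x":0,"y":0,"z":0,"ax":0,"ay":0,"az":0}]' 60; python3 g.py
python3 - <<'E'
from h import *
shot('scene','s2',(260,180,400,285),5)
E
```

```text
t: 10.12
eef_pos: [0.489, 0.1891, 0.1671]
tool_rot: [0.0, 0.991, -0.131, -0.0]
contact_force: [3.1, -2.4, -6.1]
gripper_width: 0.269
t 10.12 p [0.489  0.1891 0.1671] F [ 3.1 -2.4 -6.1] w 0.269 q7 -1.81 x [ 0.966 -0.26  -0.   ] y [-0.26  -0.966  0.   ]
F tool [3.6 1.5 6.1] g tool 109.47 g pos 109.36 r 150.7891886097316
t: 10.5
eef_pos: [0.4894, 0.1906, 0.1668]
tool_rot: [0.001, 0.99, -0.14, -0.001]
contact_force: [0.7, -4.9, -4.6]
gripper_width: 0.269
t 10.5 p [0.4894 0.1906 0.1668] F [ 0.7 -4.9 -4.6] w 0.269 q7 -1.83 x [ 0.961 -0.277 -0.001] y [-0.277 -0.961  0.002]
F tool [2.  4.5 4.6] g tool 110.51 g pos 109.93 r 151.00193617507296
```

View pics/s2.png

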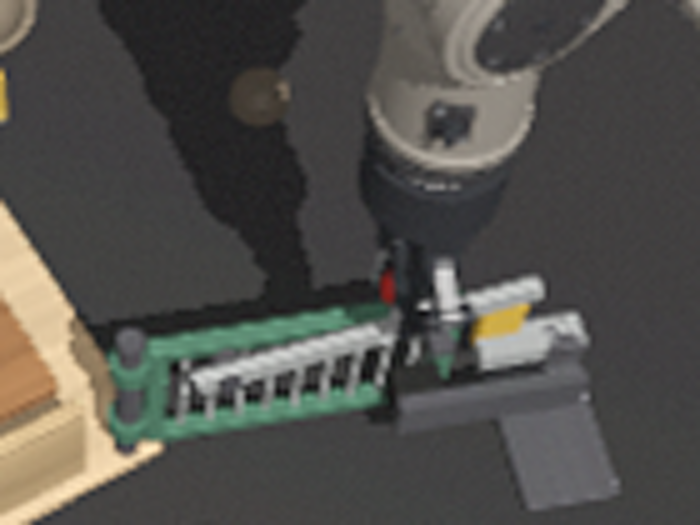

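The gate meets the stop at ≈110°, with the bar raised over the yellow tooth (crop (500,320)). Press a little more, then lower the bar.

```bash
python3 -m crank '[{"jaw":5,"x":0.2,"y":-2,"z":0,"ax":0,"ay":0,"az":0},{"jaw":5,"x":0,"y":-2,"z":0,"ax":0,"ay":0,"az":0},{"jaw":5,"x":0,"y":0,"z":0,"ax":0,"ay":0,"az":0}]' 60; python3 g.py
python3 -m crank '[{"jaw":5,"x":-4.3,"y":0,"z":6.1,"ax":0,"ay":0,"az":0},{"jaw":5,"x":-3.8,"y":0,"z":6.3,"ax":0,"ay":0,"az":0},{"jaw":5,"x":-3.5,"y":0,"z":6.6,"ax":0,"ay":0,"az":0},{"jaw":5,"x":-3,"y":0,"z":6,"ax":0,"ay":0,"az":0},{"jaw":5,"x":0,"y":0,"z":0,"ax":0,"ay":0,"az":0}]' 60; python3 g.py
```

```text
t: 10.92
eef_pos: [0.4889, 0.1908, 0.166]
tool_rot: [0.003, 0.99, -0.141, -0.003]
contact_force: [-4.0, -13.9, -4.2]
gripper_width: 0.27
t 10.93 p [0.4889 0.1908 0.166 ] F [ -4.  -13.9  -4.2] w 0.27 q7 -1.83 x [ 0.96  -0.279 -0.004] y [-0.279 -0.96   0.007]
F tool [ 0.  14.4  4.3] g tool 110.63 g pos 109.97 r 151.59159890651483
t: 11.55
eef_pos: [0.4771, 0.1941, 0.1418]
tool_rot: [0.003, 0.99, -0.142, -0.0]
contact_force: [-0.2, -16.8, -0.1]
gripper_width: 0.267
t 11.55 p [0.4771 0.1941 0.1418] F [ -0.2 -16.8  -0.1] w 0.267 q7 -1.82 x [ 0.96  -0.28   0.001] y [-0.28  -0.96   0.006]
F tool [ 4.6 16.1  0.2] g tool 110.69 g pos 109.95 r 163.76400905925888
```

```bash
python3 -m crank '[{"jaw":5,"x":0,"y":2,"z":0,"ax":0,"ay":0,"az":0},{"jaw":5,"x":0,"y":2.5,"z":0,"ax":0,"ay":0,"az":0},{"jaw":60,"x":0,"y":0,"z":0,"ax":0,"ay":0,"az":0},{"jaw":60,"x":0,"y":0,"z":0,"ax":0,"ay":0,"az":0},{"jaw":60,"x":0,"y":0,"z":0,"ax":0,"ay":0,"az":0},{"jaw":60,"x":0,"y":0,"z":-30,"ax":0,"ay":0,"az":0},{"jaw":60,"x":0,"y":0,"z":-40,"ax":0,"ay":0,"az":0}]' 60; python3 g.py
python3 - <<'E'
from h import *
shot('wrist','w3'); to([.682,.022,.20])
p,d=shot('scene','s3',(240,180,400,285),4)
E
```

```text
t: 12.42
eef_pos: [0.4755, 0.1951, 0.2124]
tool_rot: [0.001, 0.99, -0.14, -0.001]
contact_force: [-0.1, 0.4, 1.0]
gripper_width: 0.6
t 12.43 p [0.4755 0.1951 0.2124] F [-0.1  0.4  1. ] w 0.6 q7 -1.91 x [ 0.961 -0.277 -0.001] y [-0.277 -0.961  0.001]
F tool [-0.3 -0.4 -1. ] g tool 110.46 g pos 110.17 r 165.57746457827187
t 12.47 p [0.4787 0.1954 0.2172] F [ 3.8 -0.9  3. ] w 0.604 q7 -1.91 x [ 0.961 -0.278  0.003] y [-0.278 -0.961 -0.004]
tool mm [243.4 110.2  17.5]
```

View pics/s3.png

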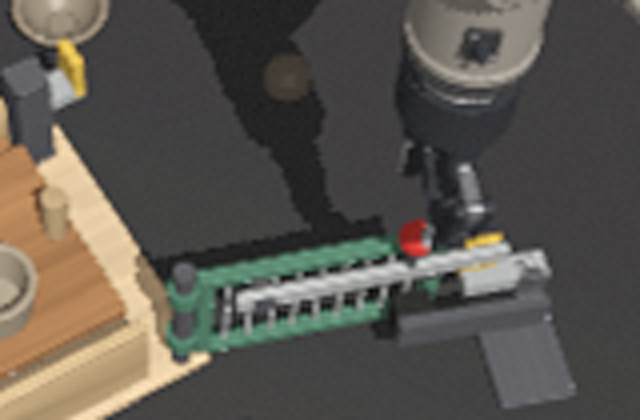

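Gate holds open with the bar behind the bracket's tooth (tooth (485,240), bar beyond it). Now going to the post.

```bash
python3 -m crank '[{"jaw":60,"x":48,"y":22,"z":0,"ax":0,"ay":0,"az":0},{"jaw":60,"x":49,"y":22,"z":0,"ax":0,"ay":0,"az":0},{"jaw":60,"x":49,"y":22,"z":0,"ax":0,"ay":0,"az":0},{"jaw":60,"x":49,"y":22,"z":0,"ax":0,"ay":0,"az":0},{"jaw":60,"x":48,"y":22,"z":0,"ax":0,"ay":0,"az":0},{"jaw":60,"x":0,"y":0,"z":0,"ax":0,"ay":0,"az":-10.2},{"jaw":60,"x":0,"y":0,"z":0,"ax":0,"ay":0,"az":-10.2},{"jaw":60,"x":0,"y":0,"z":0,"ax":0,"ay":0,"az":0}]' 60
python3 - <<'E'
from h import *
to([.681,.022,.09]); shot('wrist','w4')
E
```

```text
t: 13.52
eef_pos: [0.6791, 0.0222, 0.2114]
tool_rot: [-0.001, 0.999, 0.037, -0.0]
contact_force: [0.9, -0.5, 0.4]
gripper_width: 0.593
t 13.53 p [0.6791 0.0222 0.2114] F [ 0.9 -0.5  0.4] w 0.593 q7 -1.21 x [ 0.997  0.074 -0.001] y [ 0.074 -0.997 -0.001]
tool mm [  2.    0.5 121.4]
```

View pics/w4.png

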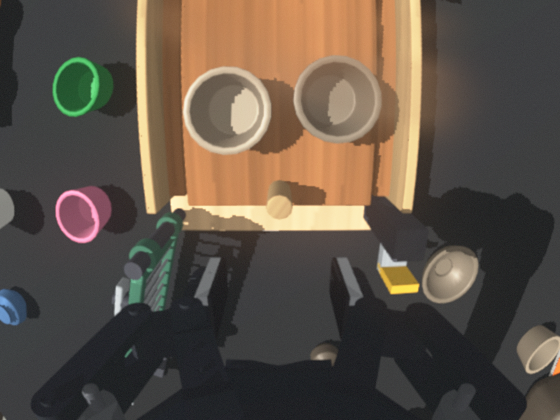

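Post at (280,205) is centred between the jaws and both pots are standing. Descend and grip.

```bash
python3 -m crank '[{"jaw":60,"x":2,"y":0,"z":25,"ax":0,"ay":0,"az":0},{"jaw":60,"x":0,"y":0,"z":40,"ax":0,"ay":0,"az":0},{"jaw":60,"x":0,"y":0,"z":35,"ax":0,"ay":0,"az":0},{"jaw":60,"x":0,"y":0,"z":20,"ax":0,"ay":0,"az":0},{"jaw":60,"x":0,"y":0,"z":0,"ax":0,"ay":0,"az":0},{"jaw":5,"x":0,"y":0,"z":0,"ax":0,"ay":0,"az":0},{"jaw":5,"x":0,"y":0,"z":0,"ax":0,"ay":0,"az":0},{"jaw":5,"x":0,"y":0,"z":0,"ax":0,"ay":0,"az":0},{"jaw":5,"x":0,"y":0,"z":0,"ax":0,"ay":0,"az":0},{"jaw":5,"x":0,"y":0,"z":0,"ax":0,"ay":0,"az":0}]' 50
python3 g.py
```

```text
t: 14.82
eef_pos: [0.6824, 0.022, 0.0938]
tool_rot: [-0.0, 0.999, 0.038, 0.001]
contact_force: [-0.7, 0.3, 6.6]
gripper_width: 0.215
t 14.82 p [0.6824 0.022  0.0938] F [-0.7  0.3  6.6] w 0.215 q7 -1.13 x [0.997 0.075 0.003] y [ 0.075 -0.997 -0.   ]
F tool [-0.6 -0.3 -6.6] g tool 90.08 g pos -29.72 r 123.13880162213107
```

```bash
python3 -m crank '[{"jaw":5,"x":-1,"y":0,"z":0,"ax":0,"ay":0,"az":0},{"jaw":5,"x":-3,"y":0,"z":0,"ax":0,"ay":0,"az":0},{"jaw":5,"x":-4,"y":0,"z":0,"ax":0,"ay":0,"az":0},{"jaw":5,"x":-5,"y":0,"z":0,"ax":0,"ay":0,"az":0},{"jaw":5,"x":-5,"y":0,"z":0,"ax":0,"ay":0,"az":0},{"jaw":5,"x":-5,"y":0,"z":0,"ax":0,"ay":0,"az":0},{"jaw":5,"x":-5,"y":0,"z":0,"ax":0,"ay":0,"az":0},{"jaw":5,"x":-5,"y":0,"z":0,"ax":0,"ay":0,"az":0},{"jaw":5,"x":-5,"y":0,"z":0,"ax":0,"ay":0,"az":0},{"jaw":5,"x":-5,"y":0,"z":0,"ax":0,"ay":0,"az":0},{"jaw":5,"x":-5,"y":0,"z":0,"ax":0,"ay":0,"az":0},{"jaw":5,"x":-5,"y":0,"z":0,"ax":0,"ay":0,"az":0}]' 50
python3 -m crank '[{"jaw":5,"x":-5,"y":0,"z":0,"ax":0,"ay":0,"az":0},{"jaw":5,"x":-5,"y":0,"z":0,"ax":0,"ay":0,"az":0},{"jaw":5,"x":-5,"y":0,"z":0,"ax":0,"ay":0,"az":0},{"jaw":5,"x":-5,"y":0,"z":0,"ax":0,"ay":0,"az":0},{"jaw":5,"x":-5,"y":0,"z":0,"ax":0,"ay":0,"az":0},{"jaw":5,"x":-5,"y":0,"z":0,"ax":0,"ay":0,"az":0},{"jaw":5,"x":-5,"y":0,"z":0,"ax":0,"ay":0,"az":0},{"jaw":5,"x":-5,"y":0,"z":0,"ax":0,"ay":0,"az":0},{"jaw":5,"x":-5,"y":0,"z":0,"ax":0,"ay":0,"az":0},{"jaw":5,"x":-5,"y":0,"z":0,"ax":0,"ay":0,"az":0},{"jaw":5,"x":-4,"y":0,"z":0,"ax":0,"ay":0,"az":0},{"jaw":5,"x":-3,"y":0,"z":0,"ax":0,"ay":0,"az":0}]' 50
python3 g.py
```

```text
t: 16.32
eef_pos: [0.6303, 0.018, 0.0938]
tool_rot: [-0.0, 0.999, 0.038, 0.002]
contact_force: [1.9, -0.1, 7.0]
gripper_width: 0.218
t: 17.82
eef_pos: [0.5736, 0.0137, 0.0938]
tool_rot: [-0.0, 0.999, 0.038, 0.002]
contact_force: [2.0, -0.1, 7.6]
gripper_width: 0.215
t 17.82 p [0.5736 0.0137 0.0938] F [ 2.  -0.1  7.6] w 0.215 q7 -1.1 x [0.997 0.075 0.005] y [ 0.075 -0.997 -0.   ]
F tool [ 2.   0.2 -7.5] g tool 90.08 g pos 21.42 r 131.52092035088478
```

Drawn 109 mm with 2 N. Going slowly to the stop.

```bash
python3 -m crank '[{"jaw":5,"x":-2,"y":0,"z":0,"ax":0,"ay":0,"az":0},{"jaw":5,"x":-2,"y":0,"z":0,"ax":0,"ay":0,"az":0},{"jaw":5,"x":-2,"y":0,"z":0,"ax":0,"ay":0,"az":0},{"jaw":5,"x":-2,"y":0,"z":0,"ax":0,"ay":0,"az":0},{"jaw":5,"x":-1.5,"y":0,"z":0,"ax":0,"ay":0,"az":0},{"jaw":5,"x":-1.5,"y":0,"z":0,"ax":0,"ay":0,"az":0},{"jaw":5,"x":-1,"y":0,"z":0,"ax":0,"ay":0,"az":0},{"jaw":5,"x":0,"y":0,"z":0,"ax":0,"ay":0,"az":0}]' 50
python3 g.py
```

```text
t: 18.82
eef_pos: [0.5627, 0.0129, 0.0938]
tool_rot: [0.0, 0.999, 0.038, 0.003]
contact_force: [4.6, -0.4, 5.5]
gripper_width: 0.215
t 18.82 p [0.5627 0.0129 0.0938] F [ 4.6 -0.4  5.5] w 0.215 q7 -1.1 x [0.997 0.075 0.006] y [ 0.075 -0.997  0.   ]
F tool [ 4.6  0.8 -5.5] g tool 90.08 g pos 25.71 r 137.20671876932218
```

```bash
python3 -m crank '[{"jaw":5,"x":-1.5,"y":0,"z":0,"ax":0,"ay":0,"az":0},{"jaw":5,"x":-1.5,"y":0,"z":0,"ax":0,"ay":0,"az":0},{"jaw":5,"x":0,"y":0,"z":0,"ax":0,"ay":0,"az":0}]' 50; python3 g.py
python3 -m crank '[{"jaw":60,"x":0,"y":0,"z":0,"ax":0,"ay":0,"az":0},{"jaw":60,"x":0,"y":0,"z":0,"ax":0,"ay":0,"az":0},{"jaw":60,"x":0,"y":0,"z":0,"ax":0,"ay":0,"az":0},{"jaw":60,"x":0,"y":0,"z":-20,"ax":0,"ay":0,"az":0},{"jaw":60,"x":0,"y":0,"z":-40,"ax":0,"ay":0,"az":0},{"jaw":60,"x":0,"y":0,"z":-50,"ax":0,"ay":0,"az":0},{"jaw":60,"x":0,"y":0,"z":-50,"ax":0,"ay":0,"az":0},{"jaw":60,"x":-40,"y":0,"z":-20,"ax":0,"ay":0,"az":0},{"jaw":60,"x":-40,"y":40,"z":0,"ax":0,"ay":0,"az":0},{"jaw":60,"x":0,"y":40,"z":0,"ax":0,"ay":0,"az":0},{"jaw":60,"x":0,"y":0,"z":0,"ax":0,"ay":0,"az":0}]' 50
python3 - <<'E'
from h import *
p,d=shot('scene','s4',(200,160,400,310),4); q,dt=shot('top','t4')
f=[cv2.imread('pics/s4_full.png')[140:400,200:420],cv2.imread('pics/t4_full.png')[80:340,120:360]]
cv2.imwrite('pics/final.png',np.hstack([cv2.resize(i,(400,520),interpolation=cv2.INTER_CUBIC) for i in f]))
m=cv2.cvtColor(q,cv2.COLOR_RGB2GRAY); st()
E
```

```text
t: 19.2
eef_pos: [0.5628, 0.0128, 0.0939]
tool_rot: [0.001, 0.999, 0.038, 0.006]
contact_force: [15.5, -0.2, -6.2]
gripper_width: 0.22
t 19.2 p [0.5628 0.0128 0.0939] F [15.5 -0.2 -6.2] w 0.22 q7 -1.1 x [0.997 0.076 0.012] y [ 0.076 -0.997  0.002]
F tool [15.4  1.4  6.4] g tool 90.06 g pos 25.69 r 137.21046777355883
t: 20.58
eef_pos: [0.4823, -0.0766, 0.2734]
tool_rot: [-0.001, 0.999, 0.035, 0.001]
contact_force: [0.1, 0.8, 0.5]
gripper_width: 0.603
t 20.68 p [ 0.4829 -0.0734  0.2727] F [-0.5  1.1  0.4] w 0.602 q7 -1.24 x [0.997 0.074 0.001] y [ 0.074 -0.997 -0.001]
```

View pics/final.png

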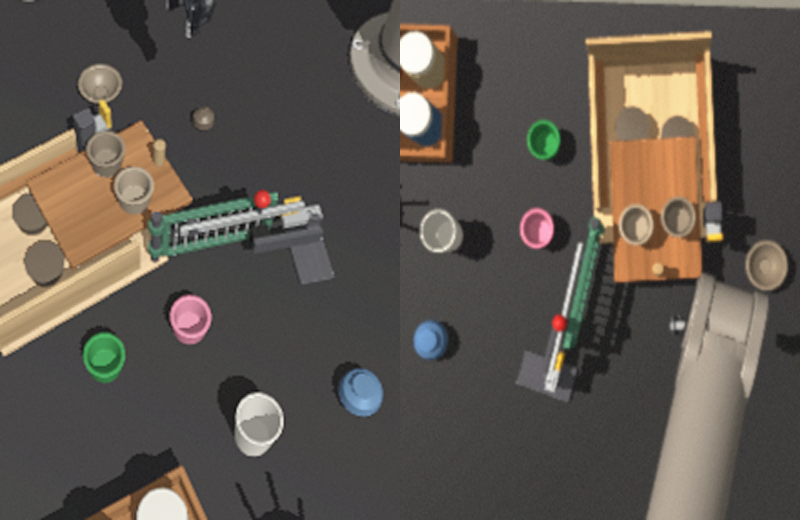

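The final picture shows the gate latched open (tooth (290,205), bar behind it). The board is out with both pots standing at (104,152) and (133,187), and the other items are where they were.

```bash
python3 -c "
from station import ticket
print(ticket.hand_in())"
```

```text
the job is handed in; nothing more can be done
None
```

The job is done and handed in at about 20.7 s of the 53 s allowed. The gate is latched open, the board is fully out, and both pots are still standing on it.

- **Gate:** I gripped the red knob, lifted the bar about 0.25 rad and swung the gate until it met the rubber stop at about 110° (1.92 rad). After pressing it on with about 15 N, I lowered the bar. It came fully down, with the knob within 1 mm of its starting height. The later pictures show the bar behind the yellow tooth and the gate holding by itself.
- **Board:** I drew it out slowly by the post for 120 mm. The force then rose from 2 N to 15 N with no further movement, so it is on its end stop. I let go and moved the arm clear.
- **Last checks:** the final scene and top pictures show the lump, bowl, cup, blue pot and the green and pink look-alikes where they were. I judged that by eye and did not measure it. The coil basket was outside the last crops I viewed, though the arm never went near it.
- **What went wrong:** the first move command was refused for missing keys, and nothing moved. No check disagreed.

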